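# Strap-end punches back on the cobbler's rest in order of width

## Robot

A 6-joint arm with a two-finger parallel gripper is mounted at the origin on the work surface. World frame = base frame: x ahead of the robot, y to its left, z up, the work surface at z = 0. Lengths are in mm, angles in rad, forces in N, time in s.
With the tool pointing down it reaches from about 200 to 875 mm from the base axis. Payload 3.4 kg.
Tool frame: the origin (TCP) lies midway between the tips of the shut fingers; the grasp point (between the pads) lies 19 mm behind it; z points along the fingers, y is the line along which they close (so a half turn about z gives the same grasp; the last joint's range is limited). The gripper opens to 94 mm and grips with 3 to 60 N. Pads are 16 mm wide; open, the fingers measure 119 mm over their backs; the gripper's body (75 mm by 177 mm) begins 78 mm behind the grasp point.
Start: joints at [1.175, 0.276, 1.505, -0, 1.361, -0.121], TCP at [156.046, 553.458, 205.493] pointing down, gripper open.
Joint ranges: [-2.89, 2.89], [-0.75, 2.08], [0.22, 2.7], [-1.18, 4.32], [0.11, 2.71], [-2.7, 2.7]. Speed limits (rad/s): [2.57, 2.57, 3.14, 3.14, 3.14, 3.14].

## Interface

Orientations are given as a unit quaternion [x, y, z, w].
In Python, from cell import robot gives the robot as it stands. Calls block until the motion is done:
- robot.move_to(position, orientation): joint-space move of the TCP to a pose.
- robot.movel(position, rot=None, max_speed=150): straight line of the TCP; rot=None keeps the orientation; max_speed is the mean speed in mm/s.
- robot.move_j(angles): joint-space move.
- robot.open() and robot.gripper_close(grip_force=None): open the fingers fully, or close them until they stop; grip_force is the grip in N (None keeps the last).
- robot.sleep(seconds).
- robot.solve_ik(position, orientation): joint angles nearest the present ones, or None.
- robot.get_image(name): name is "scene" or "top" or "wrist"; returns the picture (480x640x3 uint8, blue, green, red); there is no depth.
- robot.camera_info(name): a dict with "fx", "fy", "cx", "cy" (pixels), "D" ([k1, k2, p1, p2, k3] as OpenCV has them; the pictures are not rectified), "world_from_camera" (4x4, takes a point from camera to world coordinates). Camera axes: x right, y up, looking along -z (the intrinsics and any distortion apply to the point x, -y, -z); pixel columns grow to the right and rows downward; lengths in mm; the calibration is good to about 2 mm. A picture is of the moment at which its call begins: read the wrist's pose just before it. camera_info takes no time and is no camera call; for the wrist camera it gives the pose at the moment of the call.
A pose or a line that the arm cannot do raises robot.MotionError and nothing moves.
- robot.sign_off(): hands the job in; it is judged then, once.
Trained networks look in the newest picture that a camera, given by its name, has taken for a name from the list of things; names that differ only in an ending like _2 or _b are one class to them, and where a whole thing is asked for, a point or a joint stands for the part that bears it (a point fixed in the world has none). Each returns a list of dicts, best first, with "score" (0 to 1); they miss things now and then, are a little off and sometimes report something else, mostly with a low value. They report only what shows in the picture. A call takes as long as a camera call. They do not tell look-alikes from the thing itself.
- robot.masks_of(label, camera): "mask" (480x640 bool, what is visible of it) and "rect" ([centre column, centre row, width, height] in pixels, round what is visible of it).
- robot.spot_point(label, camera): "position" ([column, row] in pixels: a listed point, or the origin of a listed thing).
Readings, each from a call of its own:
- robot.current_t(): time.
- robot.current_joint_positions(): joint angles.
- robot.current_qvel(): joint speeds.
- robot.current_tau(): joint torques, N m.
- robot.current_tcp_pos(): TCP position.
- robot.current_tcp_rot(): TCP orientation.
- robot.current_wrist_force(): force on the tool from outside, world axes, zero at the start.
- robot.current_wrist_torque(): the same for the moment, N m.
- robot.current_grip_width(): finger opening in mm.
- robot.current_finger_force(): force on a finger pad.
Only numpy, scipy, OpenCV 4.12 (cv2) and the standard library are available. Lean on these libraries where they do the work, as an engineer would, in place of code of your own. Each camera call takes 0.05 s, during which the arm holds its last target. There are 200 camera calls.

## Task

Lay the four strap-end punches on the wooden tool rest, one along the middle of each cork strip, heads towards the steel bar, in order of head width with the widest next to the yellow block. Take each by its steel neck at the balance point so that it is carried level, set it down flat without dropping it, and leave the other things on the bench where they are.

Things in the scene. Friction and masses are not known exactly. Their poses are not given: they have to be found in the camera images.
- punch_green: strap-end punch lying flat: green handle, steel U-shaped head 18 mm wide; about 128 g, steel end heavy. 125 mm long, 14 mm high. Origin: mid-length, on the underside; x along it to the head, z up. Handle (16 mm wide) x = -62 to -15 mm, straight steel neck (14 mm wide) -15 to 34, head 34 to 62.5. Balances on the neck, 16 mm from the origin towards the head
- punch_red: strap-end punch lying flat: red handle, steel U-shaped head 28 mm wide; about 139 g, steel end heavy. 125 mm long, 14 mm high. Origin: mid-length, on the underside; x along it to the head, z up. Handle (16 mm wide) x = -62 to -15 mm, straight steel neck (14 mm wide) -15 to 34, head 34 to 62.5. Balances on the neck, 18 mm from the origin towards the head
- punch_white: strap-end punch lying flat: white handle, steel U-shaped head 38 mm wide; about 150 g, steel end heavy. 125 mm long, 14 mm high. Origin: mid-length, on the underside; x along it to the head, z up. Handle (16 mm wide) x = -62 to -15 mm, straight steel neck (14 mm wide) -15 to 34, head 34 to 62.5. Balances on the neck, 19 mm from the origin towards the head
- punch_blue: strap-end punch lying flat: blue handle, steel U-shaped head 48 mm wide; about 161 g, steel end heavy. 125 mm long, 14 mm high. Origin: mid-length, on the underside; x along it to the head, z up. Handle (16 mm wide) x = -62 to -15 mm, straight steel neck (14 mm wide) -15 to 34, head 34 to 62.5. Balances on the neck, 21 mm from the origin towards the head
- rest: fixed dark wooden tool rest, a flat board 168 x 326 mm, 10 mm thick, with a low steel bar (10 mm wide, 5 mm high) along one long edge and four cork strips across it. Origin: underside, below the bar's middle; x points out from the board across the bar (strips' middles at x = -80 mm), y along the row, z up
- mark_1: cork strip 130 x 22 mm, flush in the rest's top: a place for one punch. No. 1 of four, 66 mm apart (y = 99 mm on the rest). Origin: its middle, on the board's top (10 mm above the table); x along it towards the steel bar, z up
- mark_2: cork strip 130 x 22 mm, flush in the rest's top: a place for one punch. No. 2 of four, 66 mm apart (y = 33 mm on the rest). Origin: its middle, on the board's top (10 mm above the table); x along it towards the steel bar, z up
- mark_3: cork strip 130 x 22 mm, flush in the rest's top: a place for one punch. No. 3 of four, 66 mm apart (y = -33 mm on the rest). Origin: its middle, on the board's top (10 mm above the table); x along it towards the steel bar, z up
- mark_4: cork strip 130 x 22 mm, flush in the rest's top: a place for one punch. No. 4 of four, 66 mm apart (y = -99 mm on the rest). Origin: its middle, on the board's top (10 mm above the table); x along it towards the steel bar, z up
- tag_yellow: yellow block 24 x 24 x 10 mm fixed on one end of the rest, 48 mm beyond the outermost strip, beside either mark_1 or mark_4 (a like block in black is on the other end). Origin: centre of its underside; axes like the rest's
Mind the look-alikes: they are no part of the job. What is shaped like the punch_red but orange is not meant.

How it is judged:
By the outcome, as a careful person would: the job done as asked, in the order asked, and still so for the second after the job is handed in, with the robot touching nothing.
It also fails if it takes over 120 s, if anything falls off the work surface, if the arm or the gripper's body presses on something with over 40 N, if the wrist force passes 120 N, or if a joint passes its speed limit or range.

## Working session

There is one attempt and no reset: what is moved stays moved. The work goes in short steps, each a Python script; the robot and the scene stay as the last script left them, time stands still between calls to the robot, and variables do not carry over. Pictures are saved under pics/ and viewed, at most 14 in all, crops included, and the job is handed in when it is done.

```bash
mkdir -p pics; ls; python3 - <<'E'
from cell import robot
import cv2,numpy as np
for n in("top","scene"):
    cv2.imwrite(f"pics/{n}0.png",robot.get_image(n)); i=robot.camera_info(n); print(n,i["fx"],i["cx"],i["cy"],i["D"],np.round(i["world_from_camera"],3).tolist())
E
```

```text
pics
top 556.6652164002159 310.983180756824 245.41999791447887 [-0.02890872  0.          0.          0.          0.        ] [[-0.004, 0.985, -0.17, 238.059], [-1.0, -0.006, -0.009, 50.459], [-0.01, 0.17, 0.985, 1252.369], [0.0, 0.0, 0.0, 1.0]]
scene 578.259117363349 313.7273390115878 237.64725445650066 [-0.1777371  0.         0.         0.         0.       ] [[0.618, -0.603, 0.505, 1037.444], [0.786, 0.459, -0.415, -423.973], [0.018, 0.653, 0.757, 897.359], [0.0, 0.0, 0.0, 1.0]]
```

View pics/top0.png

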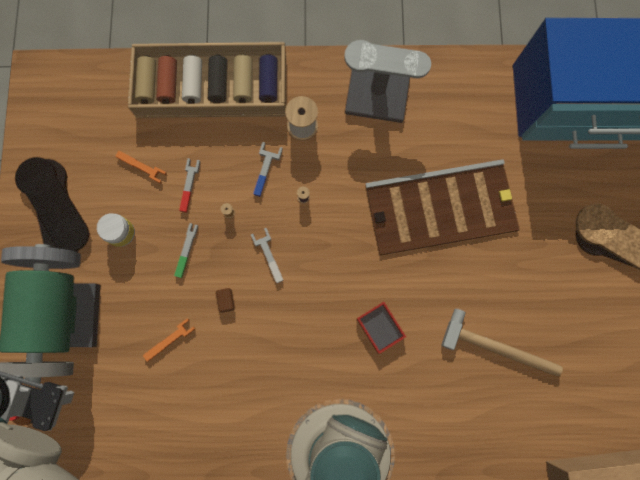

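View pics/scene0.png

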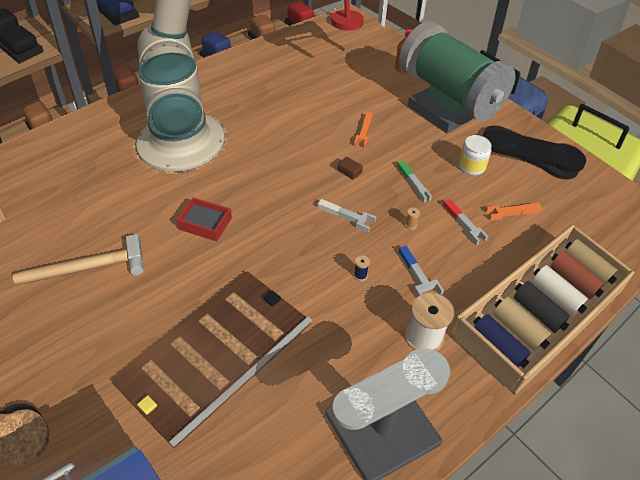

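Top view: the punches are blue (268,170), red (189,185), green (187,250) and white (268,255). The orange look-alikes are at (140,165) and (168,342), and they aren't part of the job because the wanted punch is red. The rest is at (442,208), with its bar on the upper side and the yellow block at its right end (506,196). The black block is at (379,217).

```bash
cat > h.py <<'E'
from cell import robot
import cv2,numpy as np
F=np.diag([1.,-1,-1])
def ray(n,px,info=None):
    i=info or robot.camera_info(n); K=np.array([[i["fx"],0,i["cx"]],[0,i["fy"],i["cy"]],[0,0,1]])
    u=cv2.undistortPoints(np.array(px,float).reshape(-1,1,2),K,np.array(i["D"],float)).reshape(-1,2)
    T=np.array(i["world_from_camera"]); d=np.c_[u,np.ones(len(u))]@F@T[:3,:3].T
    return T[:3,3],d
def onplane(n,px,z,info=None):
    o,d=ray(n,px,info); return o+d*((z-o[2])/d[:,2])[:,None]
def tri(rays):
    A=np.zeros((3,3));b=np.zeros(3)
    for o,d in rays:
        d=d/np.linalg.norm(d);P=np.eye(3)-np.outer(d,d);A+=P;b+=P@o
    p=np.linalg.solve(A,b); return p,max(np.linalg.norm(np.cross(p-o,d/np.linalg.norm(d))) for o,d in rays)
P=["punch_green","punch_red","punch_white","punch_blue"]
E
python3 - <<'E'
from h import *
for n in("top","scene"): robot.get_image(n)
for l in P+["mark_1","rest","tag_yellow"]:
    print(l)
    for n in("top","scene"):
        for r in robot.spot_point(l,n): print("  ",n,np.round(r["position"],1),round(r["score"],2),np.round(onplane(n,r["position"],10 if l in("mark_1","tag_yellow") else 0)[0,:2],1))
E
```

```text
punch_green
   scene [413.  184.6] 0.85 [450.9 342.7]
   scene [467.1 224.2] 0.47 [607.9 351.1]
punch_red
   top [141.  166.6] 0.79 [644.4 461.9]
   top [186.9 187.9] 0.66 [591.6 351.3]
   top [169.7 340. ] 0.66 [241.6 378.1]
   top [428.2 209.9] 0.63 [ 535.4 -208.5]
   scene [511.9 212.3] 0.65 [645.7 459.7]
   scene [466.4 226.1] 0.63 [610.7 345.7]
   scene [360.1 131.1] 0.56 [236.3 372.4]
punch_white
   top [265.1 253. ] 0.94 [436.8 166.9]
   scene [345.6 216.8] 0.7 [434.5 157.1]
   scene [225.3 338.3] 0.62 [ 530.6 -206. ]
   scene [412.1 180.9] 0.21 [441.  349.7]
punch_blue
   top [266.5 171.1] 0.71 [630.8 165.6]
   scene [418.8 273.9] 0.74 [638.4 173.4]
mark_1
   top [404. 215.] 0.94 [ 521.3 -150.6]
   top [457.2 203.3] 0.91 [ 548.2 -273.6]
   top [427.1 208.4] 0.88 [ 536.5 -204. ]
   top [485.4 201.1] 0.62 [ 553.  -338.7]
   scene [172.5 383.9] 0.86 [ 557.8 -329.3]
   scene [252.9 317.1] 0.85 [ 528.9 -143.9]
   scene [227.  336.4] 0.73 [ 534.8 -203.8]
   scene [199.9 363.5] 0.63 [ 552.3 -271.1]
rest
   top [435.  178.1] 0.77 [ 611.3 -227.4]
   scene [243.7 379.3] 0.78 [ 618.  -225.2]
tag_yellow
   top [506.3 198.5] 0.59 [ 558.9 -387.3]
   scene [148.1 406.4] 0.71 [ 569.6 -383.5]
   scene [244.9 379.8] 0.64 [ 624.6 -226.4]
```

```bash
python3 - <<'E'
from h import *
im=robot.get_image("top")
cv2.imwrite("pics/crop1.png",cv2.resize(im[135:290,110:320],None,fx=3.8,fy=3.8,interpolation=cv2.INTER_CUBIC)[:600,:800])
E
```

```text
(no output)
```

View pics/crop1.png

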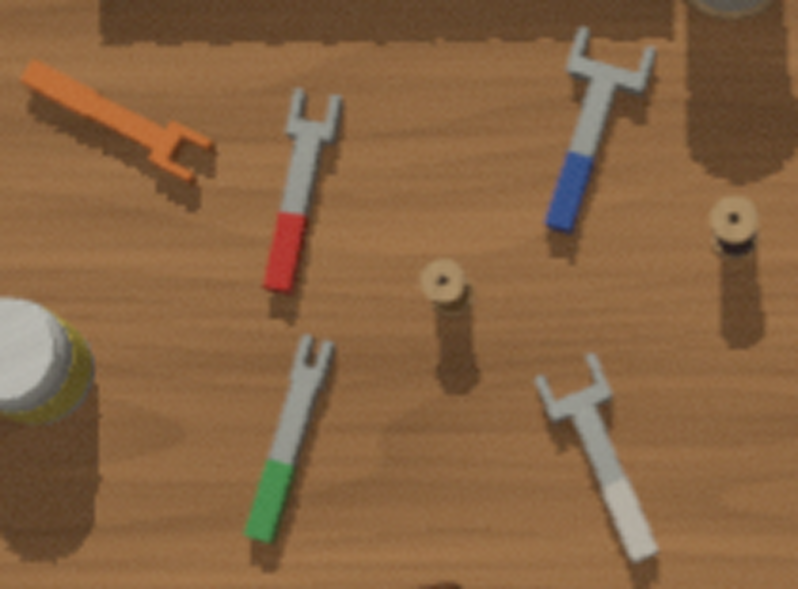

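Blue, red, green and white match their described colours and head widths. The orange ones at crop (115,120), and off the crop to the lower left, are the look-alikes. The left finger at full opening would meet the orange head at crop (205,150) when taking red, so that grasp has to be shifted to the right. Next I'll measure from two wrist positions.

```bash
cat >> h.py <<'E'
from scipy.spatial.transform import Rotation as Rn
def quat(yaw):  # tool down; x axis of tool along yaw
    x=np.array([np.cos(yaw),np.sin(yaw),0]);z=np.array([0,0,-1.]);return Rn.from_matrix(np.c_[x,np.cross(z,x),z]).as_quat()
E
python3 - <<'E'
from h import *
import pickle
out={}
for k,(x,y,z) in {"A1":(480,290,330),"A2":(570,220,330),"B1":(480,-200,330),"B2":(540,-270,330)}.items():
    for yaw in (0,np.pi):
        q=robot.solve_ik([x,y,z],quat(yaw))
        if q is not None: break
    else: print("no ik",k); continue
    robot.move_to([x,y,z],quat(yaw)); robot.sleep(.2)
    i=robot.camera_info("wrist"); im=robot.get_image("wrist"); cv2.imwrite(f"pics/{k}.png",im)
    print(k,yaw,np.round(np.array(i["world_from_camera"]),2)[:3].tolist(),i["fx"],i["D"])
    o={"info":i}
    for l in (P if k[0]=="A" else ["mark_1","rest","tag_yellow"]):
        o[l]=(robot.masks_of(l,"wrist"),robot.spot_point(l,"wrist"))
        print(l,[(np.round(r["rect"]).astype(int).tolist(),round(r["score"],2)) for r in o[l][0]],[np.round(r["position"]).tolist() for r in o[l][1]])
    out[k]=o
pickle.dump(out,open("o.pkl","wb")); print(robot.current_t())
a=[cv2.imread(f"pics/{k}.png") for k in("A1","A2","B1","B2")]
cv2.imwrite("pics/m1.png",cv2.resize(np.vstack([np.hstack(a[:2]),np.hstack(a[2:])]),(800,600),interpolation=cv2.INTER_AREA))
E
```

```text
A1 0 [[0.0, 0.96, 0.28, 563.44], [-1.0, 0.0, 0.0, 290.07], [0.0, -0.28, 0.96, 507.93]] 378.84589968599494 [0.00773458 0.         0.         0.         0.        ]
punch_green [([274, 211, 34, 94], 0.57)] [[278.0, 211.0]]
punch_red [([263, 342, 78, 55], 0.89), ([175, 50, 107, 71], 0.85), ([276, 89, 34, 108], 0.71), ([617, 155, 44, 137], 0.28)] [[261.0, 342.0], [270.0, 95.0], [178.0, 51.0]]
punch_white [([413, 221, 47, 91], 0.66)] [[416.0, 224.0]]
punch_blue [([425, 57, 64, 113], 0.83)] [[416.0, 64.0]]
A2 0 [[0.0, 0.96, 0.28, 652.8], [-1.0, 0.0, 0.0, 220.41], [0.0, -0.28, 0.96, 508.63]] 378.84589968599494 [0.00773458 0.         0.         0.         0.        ]
punch_green [([233, 273, 21, 83], 0.86), ([635, 210, 10, 94], 0.22)] [[229.0, 270.0]]
punch_red [([239, 376, 32, 22], 0.7), ([224, 164, 32, 102], 0.6), ([129, 128, 105, 64], 0.6)] [[132.0, 126.0], [215.0, 389.0], [224.0, 162.0]]
punch_white [([358, 282, 49, 81], 0.67)] [[364.0, 283.0]]
punch_blue [([364, 133, 57, 105], 0.91)] [[359.0, 137.0]]
B1 0 [[0.0, 0.96, 0.28, 564.2], [-1.0, 0.0, 0.0, -199.65], [0.0, -0.28, 0.96, 508.09]] 
[... 183 characters left out ...]
21, 109], 0.65)] [[274.0, 154.0], [324.0, 142.0], [375.0, 134.0], [425.0, 127.0]]
rest [([342, 133, 272, 178], 0.78)] [[336.0, 73.0]]
tag_yellow [([465, 116, 23, 18], 0.65)] [[463.0, 117.0]]
B2 0 [[0.0, 0.96, 0.28, 623.09], [-1.0, 0.0, 0.0, -269.58], [0.0, -0.28, 0.96, 508.86]] 378.84589968599494 [0.00773458 0.         0.         0.         0.        ]
mark_1 [([272, 186, 33, 100], 0.93), ([368, 171, 23, 101], 0.8), ([319, 178, 34, 96], 0.68), ([222, 195, 39, 96], 0.64), ([26, 262, 48, 83], 0.44)] [[270.0, 188.0], [318.0, 183.0], [222.0, 196.0], [370.0, 173.0], [405.0, 163.0]]
rest [([288, 179, 268, 170], 0.57)] [[281.0, 119.0]]
tag_yellow [([406, 165, 20, 24], 0.73)] [[403.0, 165.0]]
7.7583
```

View pics/m1.png

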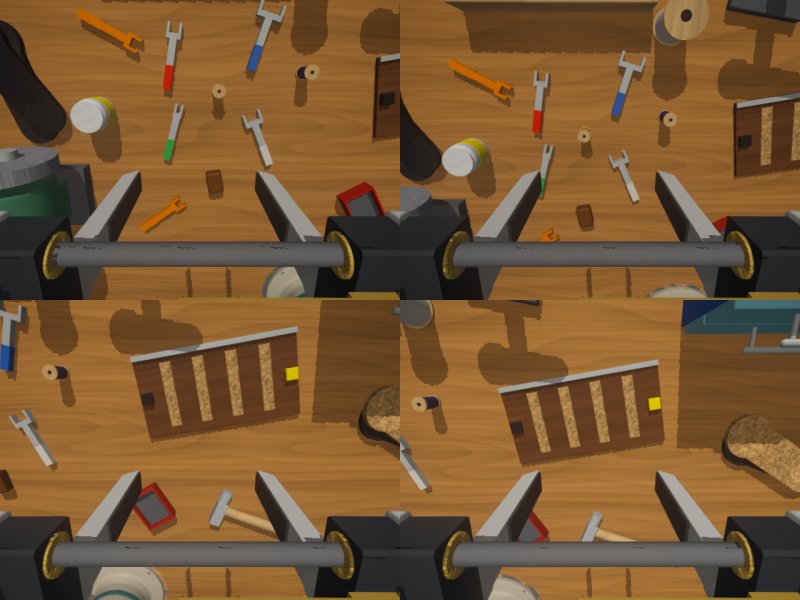

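The wrist views show all four punches, the orange look-alikes, and the rest with yellow at its right end. Next is fitting poses from the masks.

```bash
cat >> h.py <<'E'
def fitpunch(mask,info,z=14,cam="wrist"):
    """handle+neck axis & ends from mask projected to plane z -> origin xy, yaw(handle->head unknown sign), length"""
    r,c=np.nonzero(mask); p=onplane(cam,np.c_[c,r],z,info)[:,:2]
    m=p.mean(0); d=np.linalg.svd(p-m,full_matrices=False)[2][0]
    s=(p-m)@d; n=np.array([-d[1],d[0]]); t=(p-m)@n
    if t[s>0].std()<t[s<0].std(): d,n,s,t=-d,-n,-s,-t   # head is wide end
    for _ in range(3):
        lo,hi=np.percentile(s,[.3,99.7]); mid=(lo+hi)/2
        sel=(s<mid+30)&(abs(t-np.median(t[s<mid]))<11)
        q=p[sel]; qm=q.mean(0); e=np.linalg.svd(q-qm,full_matrices=False)[2][0]; e*=np.sign(e@d)
        d=e;n=np.array([-d[1],d[0]]);m=qm;s=(p-m)@d;t=(p-m)@n
    lo,hi=np.percentile(s,[.3,99.7]); return m+d*(lo+hi)/2,np.arctan2(d[1],d[0]),hi-lo
E
python3 - <<'E'
from h import *
import pickle
o=pickle.load(open("o.pkl","rb"))
pick={"punch_green":(0,0),"punch_red":(2,1),"punch_white":(0,0),"punch_blue":(0,0)}
for l in P:
    rr=[]
    for j,k in enumerate(("A1","A2")):
        M=o[k][l][0][pick[l][j]]; f=fitpunch(M["mask"],o[k]["info"]); print(l,k,np.round(f[0],1),round(f[1],3),round(f[2],1))
        og,d=ray("wrist",[M["rect"][:2]],o[k]["info"]); rr.append((og,d[0]))
    p,e=tri(rr); print("   tri rect centre",np.round(p,1),round(e,1))
for k in("B1","B2"):
    for M in o[k]["mark_1"][0][:4]:
        r,c=np.nonzero(M["mask"]);p=onplane("wrist",np.c_[c,r],10,o[k]["info"])[:,:2].astype(np.float32)
        (cx,cy),(w,h),a=cv2.minAreaRect(p); b=np.linalg.svd(p-p.mean(0),full_matrices=False)[2][0];b*=np.sign(b[0]); print(k,np.round([cx,cy],1),np.round([w,h],1),np.round(p.mean(0),1),round(np.arctan2(b[1],b[0]),3))
    M=o[k]["tag_yellow"][0][0];r,c=np.nonzero(M["mask"]);print("tag",[np.round(onplane("wrist",np.c_[c,r],z,o[k]["info"])[:,:2].mean(0),1).tolist() for z in(10,20)])
# triangulate strips
def cs(k): return sorted([M["rect"][:2] for M in o[k]["mark_1"][0][:4]])
for a,b in zip(cs("B1"),cs("B2")):
    rr=[(lambda t:(t[0],t[1][0]))(ray("wrist",[q],o[k]["info"])) for q,k in((a,"B1"),(b,"B2"))]; p,e=tri(rr); print("strip tri",np.round(p,1),round(e,1))
rr=[(lambda t:(t[0],t[1][0]))(ray("wrist",[o[k]["tag_yellow"][0][0]["rect"][:2]],o[k]["info"])) for k in("B1","B2")];print("tag tri",tri(rr))
E
```

```text
punch_green A1 [446.9 344.3] -0.265 125.2
punch_green A2 [449.8 341.6] -0.185 122.3
   tri rect centre [441.  346.6 -12.7] 3.8
punch_red A1 [598.8 343.6] -0.169 124.3
punch_red A2 [599.1 342.4] -0.165 125.5
   tri rect centre [601.  339.5  16.5] 0.4
punch_white A1 [431.8 157.1] 0.407 125.5
punch_white A2 [433.2 156. ] 0.402 127.3
   tri rect centre [435.9 161.1  14.4] 0.6
punch_blue A1 [633.7 168.8] -0.307 122.4
punch_blue A2 [634.7 168.3] -0.296 125.0
   tri rect centre [639.2 158.8   4.5] 0.5
B1 [ 549.4 -272.4] [130.9  23.3] [ 551.7 -272.3] 0.167
B1 [ 526.8 -143.1] [131.   22.5] [ 529.4 -142.7] 0.169
B1 [ 538.7 -207.9] [130.   22.1] [ 541.2 -207.5] 0.168
B1 [ 560.1 -337.8] [129.8  24.6] [ 562.5 -337.9] 0.157
tag [[568.8, -387.5], [568.7, -383.7]]
B2 [ 537.7 -208.3] [130.6  23. ] [ 539.9 -207.8] 0.171
B2 [ 560.1 -338.4] [129.9  22.6] [ 563.1 -337.7] 0.176
B2 [ 549.2 -273.2] [130.2  23.9] [ 551.3 -272.7] 0.167
B2 [ 526.4 -143. ] [129.6  22.6] [ 528.7 -142.8] 0.169
tag [[568.3, -386.7], [569.4, -384.4]]
strip tri [ 528.3 -145.1   11. ] 1.4
strip tri [ 540.7 -209.5    4.1] 0.6
strip tri [ 551.3 -273.9    3.6] 0.8
strip tri [ 562.4 -336.4   17. ] 0.6
tag tri (array([ 570.31793281, -383.54858993,   16.46898991]), np.float64(0.6271942362562507))
```

Poses are consistent. Yellow is beside mark_4, so the order is blue→4, white→3, red→2, green→1. I'll start with blue, feeling for contact at set-down.

```bash
cat >> h.py <<'E'
RY=0.169; C=np.array([543.6,-240.4])
POSE={"punch_green":(446.9,344.3,-.265),"punch_red":(599.0,343.0,-.167),"punch_white":(432.5,156.5,.405),"punch_blue":(634.2,168.5,-.301)}
def u(a): return np.array([np.cos(a),np.sin(a)])
def pick(l,g,side=0,z=3):
    x,y,a=POSE[l]; p=np.array([x,y])+g*u(a)+side*u(a+np.pi/2)
    robot.move_to([*p,110],quat(a)); robot.movel([*p,z],max_speed=120)
    robot.gripper_close(30); robot.sleep(.2); w=robot.current_grip_width()
    robot.movel([*p,z+5],max_speed=30); robot.movel([*p,150],max_speed=150); print(l,"grip",round(w,1),round(robot.current_grip_width(),1),"F",np.round(robot.current_wrist_force(),1),"M",np.round(robot.current_wrist_torque(),2))
def place(ry,dx,g,z=13):
    p=C+(dx+g)*u(RY)+ry*u(RY+np.pi/2)
    robot.move_to([*p,150],quat(RY)); robot.movel([*p,30],max_speed=120); robot.movel([*p,z+2],max_speed=30); robot.sleep(.2)
    f0=robot.current_wrist_force()[2]
    for zz in np.arange(z+1,z-1.6,-.4):
        robot.movel([*p,zz],max_speed=10); robot.sleep(.1); f=robot.current_wrist_force()[2]-f0
        if f>1.0: break
    print("contact z",round(zz,1),"dF",round(f,1)); robot.open(); robot.sleep(.2); robot.movel([*p,z+3],max_speed=20); robot.movel([*p,130],max_speed=150)
    print("t",robot.current_t())
E
python3 - <<'E'
from h import *
for a in [v[2] for v in POSE.values()]+[RY]: pass
for l,v in POSE.items(): print(l,np.round(robot.solve_ik([v[0],v[1],110],quat(v[2])),2))
for ry in(-101,101): print(np.round(robot.solve_ik([*(C+ry*u(RY+np.pi/2)),13],quat(RY)),2))
pick("punch_blue",22); place(-101,2,22)
cv2.imwrite("pics/blue.png",robot.get_image("wrist"))
E
```

```text
punch_green [ 0.53  0.33  1.68 -0.    1.14  2.37]
punch_red [ 0.42  0.51  1.38 -0.    1.26  2.16]
punch_white [ 0.2   0.18  1.89 -0.    1.07  1.36]
punch_blue [ 0.15  0.46  1.46 -0.    1.22  2.03]
[-0.65  0.54  1.58 -0.    1.02  0.75]
[-0.39  0.41  1.84 -0.    0.89  1.01]
punch_blue grip 13.4 13.6 F [ 0.4  0.3 -1.9] M [-0.    0.15 -0.03]
contact z 12.8 dF 1.9
t 21.35
```

View pics/blue.png

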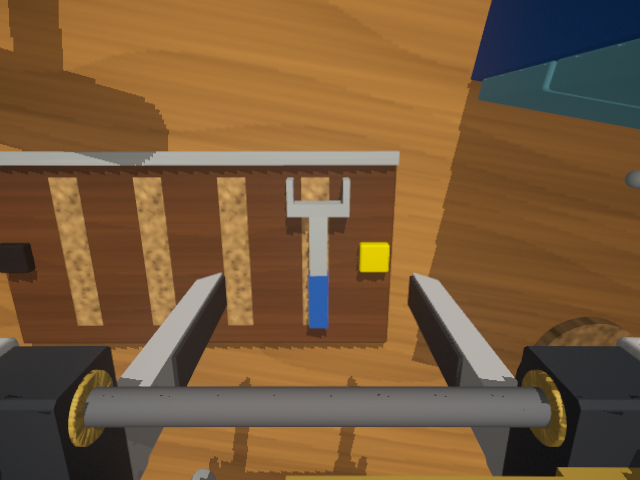

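Blue lies on strip 4 beside the yellow block (punch axis around column 318, strip middle around 317). Now white and red.

```bash
python3 - <<'E'
from h import *
pick("punch_white",20); place(-33.7,2,20)
pick("punch_red",18,side=-14); place(33.7,2,18)
cv2.imwrite("pics/red.png",robot.get_image("wrist"))
E
```

```text
punch_white grip 13.2 13.4 F [-0.9 -0.5 -1.6] M [-0.01  0.17 -0.01]
contact z 12.8 dF 1.5
t 34.8833
punch_red grip 13.7 13.6 F [ 0.1  0.5 -1.7] M [-0.02  0.16 -0.04]
contact z 12.8 dF 1.4
t 48.9083
```

View pics/red.png

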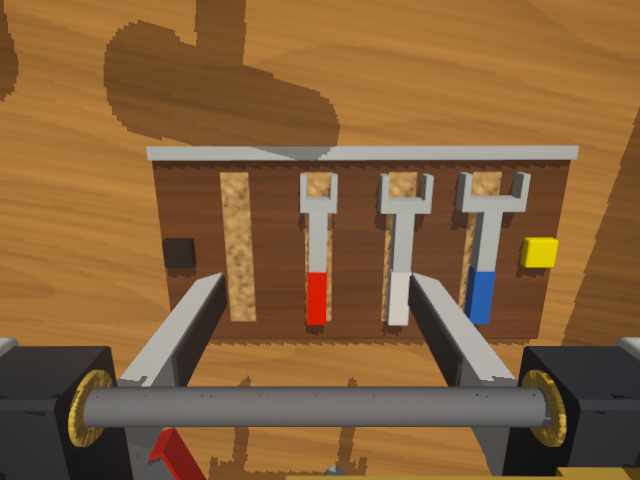

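Blue, white and red lie straight on strips 4, 3 and 2. Strip 1 (column 238) is free for green, and I'll check all four afterwards.

```bash
python3 - <<'E'
from h import *
pick("punch_green",20); place(101,3,20)
p=C-130*u(RY)
robot.move_to([*p,250],quat(RY)); robot.sleep(.3)
i=robot.camera_info("wrist"); im=robot.get_image("wrist"); cv2.imwrite("pics/fin.png",im)
for l in P:
    for M in robot.masks_of(l,"wrist"):
        f=fitpunch(M["mask"],i,24); d=f[0]-C; print(l,round(M["score"],2),"rest x,y",np.round([d@u(RY),d@u(RY+np.pi/2)],1),"dyaw",round(f[1]-RY,3),round(f[2],1))
for M in robot.masks_of("mark_1","wrist")+robot.masks_of("rest","wrist"):
    r,c=np.nonzero(M["mask"]);q=onplane("wrist",np.c_[c,r],10,i)[:,:2].astype(np.float32)
    R=cv2.minAreaRect(q);d=np.array(R[0])-C;print("m",np.round([d@u(RY),d@u(RY+np.pi/2)],1),np.round(R[1],1))
cv2.imwrite("pics/top9.png",robot.get_image("top")); print(robot.current_t())
cv2.imwrite("pics/two.png",cv2.resize(np.hstack([im,cv2.imread("pics/top9.png")]),(800,300),interpolation=cv2.INTER_AREA))
E
```

```text
punch_green grip 13.6 13.6 F [-0.2  0.5 -1.6] M [0.02 0.17 0.01]
contact z 12.8 dF 3.0
t 62.6583
punch_green 0.7 rest x,y [ 1.1 98.4] dyaw -0.004 123.0
punch_red 0.91 rest x,y [ 1.2 32.7] dyaw -0.019 122.8
punch_white 0.84 rest x,y [  0.9 -33.7] dyaw -0.001 124.0
punch_blue 0.84 rest x,y [   1.3 -100.6] dyaw -0.006 122.9
punch_blue 0.3 rest x,y [-7.8 -0.8] dyaw 1.518 313.6
m [-0.4 32.6] [129.   21.8]
m [  0.1 -32.9] [129.9  22.5]
m [ -0.4 -98.9] [130.8  23. ]
m [-0.7 95.5] [129.7  21.4]
m [   0.8 -149.2] [23.5 25.6]
m [-9.1 -0.8] [151.6 325.8]
64.2417
```

View pics/fin.png

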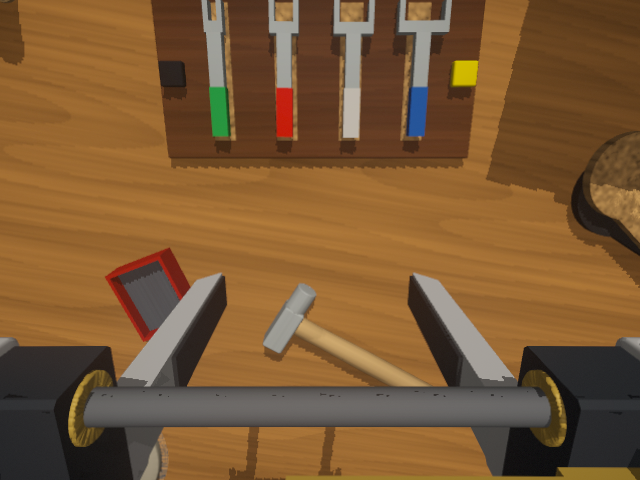

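View pics/top9.png

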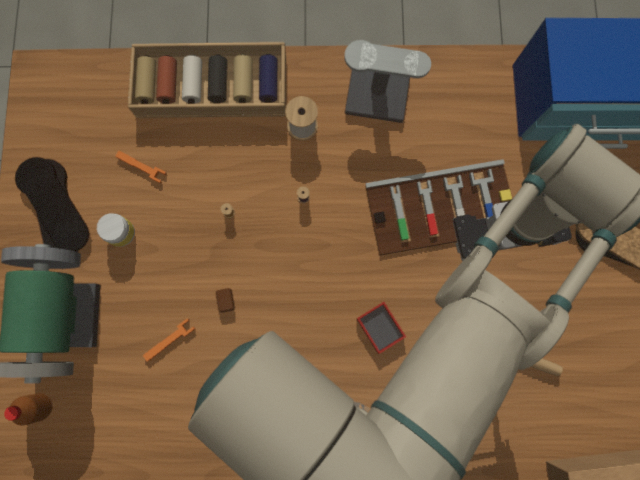

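The final wrist view shows green, red, white and blue (columns 220, 285, 351, 418) each on its own strip, heads at the bar and blue beside yellow. The fit puts each within about 3 mm of its strip's middle. The top view shows everything in it where it was; the arm hides the hammer head there, but the wrist view shows it undisturbed.

```bash
python3 -c "
from cell import robot
print(robot.sign_off())"
```

```text
the job is handed in; nothing more can be done
None
```

I laid all four punches flat on the rest, heads to the bar, running blue, white, red, green from the yellow block, and handed the job in at about 64 s.

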